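Peg the case frame and hold its corner square

ROBOT

A 6-joint arm with a two-finger parallel gripper is mounted at the origin on the work surface. World frame = base frame: x ahead of the robot, y to its left, z up, the work surface at z = 0. Lengths are in m, angles in rad, forces in N, time in s.
With the tool pointing down it reaches from about 0.35 to 1 m from the base axis. Payload 7.1 kg.
Tool frame: the origin (TCP) lies midway between the tips of the shut fingers; the grasp point (between the pads) lies 19 mm behind it; z points along the fingers, y is the line along which they close (so a half turn about z gives the same grasp; the last joint's range is limited). The gripper opens to 85 mm and grips with 20 to 120 N. Pads are 22 mm wide; open, the fingers measure 114 mm over their backs; the gripper's body (76 mm by 85 mm) begins 54 mm behind the grasp point. The pads swing forward as they close: fully open they stand 13 mm farther back than shut.
Start: joints at [-1.23, 0.423, 1.63, -0, 1.089, -0.019], TCP at [0.22, -0.585, 0.231] pointing down, gripper open.
Joint ranges: [-3, 3], [-0.9, 2.11], [0.09, 2.58], [-1.31, 4.45], [0.11, 2.69], [-2.54, 2.54]. Speed limits (rad/s): [2.39, 2.39, 3.01, 3.14, 3.14, 3.14].

INTERFACE

Orientations are given as [roll, pitch, yaw] about the fixed x, y, z axes, in that order (R = Rz(yaw) Ry(pitch) Rx(roll)).
In Python, from plant import r gives the robot as it stands.
- The arm moves only by the tool servo_tool, never from a script. Its argument "moves" is a list of rows, each a list of 3 entries, a list of its own where there are three numbers: the opening, from -1 (shut) to 1 (fully open), so that 0 is half open, then the shift along the tool's x, y, z in cm, then the turn about the tool's z in rad. In form: [[claw, [dx, dy, dz], yaw], ...]. A call has 1 to 10 rows; each row shifts and turns the commanded pose from where the row before left it, along the tool's axes as they then stand; what a row does not reach is not made up. A row lasts 1/12 s, in which the tool goes at most 41.7 mm and 7.16 degrees, less where a joint would pass 70% of its speed; a pose out of reach is approached as far as the arm can. A call with a gripper value outside its range is refused whole. The fingers move at their own pace and stop on an object; "force" is the grip in N (left out, the last holds). Time passes only in rows, so rows that do not move let the fingers close. It gives the time, the measured TCP pose, the force, the opening and the grip force at its end, in the units of the state.
- r.observe(): the state, without advancing time (a new reading comes with each control period).
- r.read_camera(name): name is "side" or "top" or "wrist"; returns a dict with "img" (384x512x3 uint8, red, green, blue), "mtx" (3x3 intrinsics, pixels), "R" (3x3) and "t" (3): a world point X has camera coordinates R X + t; the wrist camera has in their place "T_tool_cam" (4x4, takes a point from camera to tool coordinates, whose origin is the TCP and whose axes are the flange's). Camera axes: x right, y down, z forward; pixel columns grow to the right and rows downward; lengths in m; the calibration is good to about 2 mm. A picture is of the moment at which its call begins: read the wrist's pose just before it. There is no depth.
- r.hand_in(): hands the job in; it is judged then, once.
Trained networks look in a picture, given as the dict that the camera call returned (one of the last four; its "shot" number tells which), for a name from the list of things; names that differ only in an ending like _2 or _b are one class to them, and where a whole thing is asked for, a point or a joint stands for the part that bears it (a point fixed in the world has none). Each returns a list of dicts, best first, with "score" (0 to 1); they miss things now and then, are a little off and sometimes report something else, mostly with a low value. They report only what shows in the picture. A call takes as long as a camera call. They do not tell look-alikes from the thing itself.
- r.spot_in(picture, query): "bbox" ([left, top, width, height] in pixels, round what is visible of it).
- r.outline_of(picture, query): "mask" (384x512 bool, what is visible of it) and "bbox" ([left, top, width, height] in pixels, round what is visible of it).
- r.tip_of(picture, query): "at" ([row, column] in pixels: a listed point, or the origin of a listed thing).
The state is a dict: "clock": time; "joint_positions": joint angles; "joint_vel": joint speeds; "joint_efforts": joint torques, N m; "tool_pos": TCP position; "ee_rot": TCP orientation; "wrist_force": force on the tool from outside, world axes, zero at the start; "moment": the same for the moment, N m; "grip_width": finger opening in m; "finger_force": force on a finger pad.
Only numpy, scipy, OpenCV 4.12 (cv2) and the standard library are available. Lean on these libraries where they do the work, as an engineer would, in place of code of your own. Each camera call takes 0.05 s, during which the arm holds its last target. There are 200 camera calls.

TASK

Take the pin out of its wooden block and push it fully home through the steel eye at the corner of the display-case frame, and let go of it. Then take the assembly square by its diagonal bar and press it, flat on or just above the bench, firmly into the inside corner of the frame, swinging the sprung post out until the frame is square and both outer edges of the square bear along rail and post. Finish while still holding the square pressed there, without letting go, and leave the bottle, the fossil and the hammer alone.

Things in the scene. Friction and masses are not known exactly. Their poses are not given: they have to be found in the camera images.
- rail: Fixed pale wooden bar of the frame lying on the bench, 45 mm wide (x), 40 mm high, reaching from the corner to 240 mm along its +y. Origin: on the axis of the corner's pin hole, at bench level; z up. Its inner face is the plane x = -22.5 mm of its own frame. Rubbing on the post can hold the square a little off this face: push it firmly (about 10 N) to the rail.
- post: Pale wooden bar 45 mm wide (y), 39 high, to 250 mm along its -x. Hinged about the pin hole axis (its origin, bench level); inner face y = +22.5 mm. Starts leaning 0.07 to 0.14 rad inwards (yaw less than the rail's, free end towards the rail's side). Spring and friction resist pushing it out (0.3 N m), it springs back if let go; a firm stop where it is square (yaw equal to the rail's).
- corner (a point): Inside corner of the squared frame, at bench level: where the inner faces of rail and squared post meet, 22.5 mm to -x and 22.5 mm to +y of the pin hole axis in the rail's frame.
- eye (a point): Centre of the mouth of the 14.5 mm eye (hole) in the steel plate, 52 mm square and 5 mm thick, on top of the frame's corner; 45 mm above the bench. The vertical hole goes on, 16 mm wide, through the wood to the bench.
- pin_grip (a point): Where to hold the pin: on its axis (z up), 25 mm above its collar's underside. Steel shaft 12 mm thick, 42 long, tip tapered over 5 mm; collar 25 mm across, 3 thick; round dark wooden handle above it 20 mm across, 42 long; about 90 g. Starts upright in a fixed wooden block 60 x 60 x 45 mm, collar on the block's top. Fully home = collar resting on the steel plate.
- pin_tip (a point): Centre of the lower end of the pin's shaft, 42 mm below the collar's underside and 67 mm below pin_grip.
- square: Aluminium assembly square lying flat, 350 g: L of two legs 150 mm long outside, 30 wide, 25 thick, with a dark wooden diagonal grip bar 18 mm wide, 90 long, top 64 mm above the underside. Origin: bar's middle, at the underside; z up. Outer edges: plane x = +50 mm (goes against the rail), y = -50 mm (against the post); the bar runs along (1, 1). Pressed home, its axes are parallel to the rail's.
- square_grip (a point): On the grip bar's centre, 46 mm above the underside of the square, 18 mm below the bar's top: where to hold the square, fingers across the bar's 18 mm, closing along the (1, -1) direction of the square's x and y. The legs' tops lie 21 mm below this point.
- square_heel (a point): Outer corner (heel) of the square at its underside: x +50, y -50 mm from the square's origin.
- end_rail (a point): Point near the free end of the outer edge of the leg that goes against the rail, 120 mm from the heel, at its underside: x +50, y +70 mm from the square's origin.
- end_post (a point): Point near the free end of the outer edge of the leg that goes against the post, 120 mm from the heel, at its underside: x -70, y -50 mm from the square's origin.
- bottle: Green wine bottle, 280 mm high, 74 mm across, standing; not to be disturbed. Origin under its centre.
- fossil: Flat round ammonite fossil, 112 mm across, about 30 mm high, on the bench; not to be disturbed. Origin under its centre.
- hammer: Hammer lying on the bench; not to be disturbed.
- pin: The same pin as a body; origin at its tip (as pin_tip).
Mind the look-alikes: they are no part of the job. What is shaped like the pin but blue or orange is not meant.

How it is judged:
On the way, in this order (a step that is already met when the one before it is completed fails the run):
1. the pin is fully home in the eye and let go (horizontal distance between pin_tip and eye below 0.004 m and z of pin_tip in the frame of eye below -0.036 m and angle between pin_tip's own z axis and vertical below 0.1 rad and contact force between the fingers and pin below 0.1 N), for 0.2 s.
2. the square bears on rail and post, the frame square (contact force between square and rail above 1 N and contact force between square and post above 1 N and x of end_rail in the frame of rail above -0.0255 m and y of end_post in the frame of rail below 0.0255 m and y of end_rail in the frame of rail above 0.12 m and angle between the x axis of post and the x axis of rail, either way round below 0.025 rad and horizontal distance between square_heel and corner below 0.006 m and height (world z) of square_heel below 0.012 m and angle between square's own z axis and vertical below 0.08 rad), for 0.2 s.
At the end, for the whole second after the job is handed in: Pin home: 4 mm of the axis, tip 36 mm below the mouth, 0.1 rad upright, untouched. Square gripped (2 N), pushing rail and post over 1 N each, flat (0.08 rad), heel within 6 mm of the corner and 12 mm of the bench, leg ends within 3 mm of the rail and post faces; post square (0.025 rad); at rest (all of step 1 and all of step 2 and contact force between the fingers and square above 2 N and linear speed of square below 0.02 m/s); the arm keeps its last pose, push and grip.
It fails at once if the bottle is disturbed (moved 30 mm) (distance of bottle from where it was at the start of the episode above 0.03 m).
It fails at once if the fossil is disturbed (moved 30 mm) (distance of fossil from where it was at the start of the episode above 0.03 m).
It fails at once if the hammer is disturbed (moved 30 mm) (distance of hammer from where it was at the start of the episode above 0.03 m).
It also fails if it takes over 58 s, if anything falls off the work surface, if the arm or the gripper's body presses on something with over 40 N, if the wrist force passes 120 N, or if a joint passes its speed limit or range.

## Working session

There is one attempt and no reset: what is moved stays moved. The work goes in short steps, Python scripts to look and compute and a tool call to move; the robot and the scene stay as the last step left them, time stands still between calls to the robot, and variables do not carry over. Pictures are saved under pics/ and viewed, at most 10 in all, crops included, and the job is handed in when it is done.

Besides the shell and the picture viewer there is one more tool, called after "Call:" as name([rows], argument=value, ...), one row to a line, values as JSON. servo_tool: Moves the arm, as the interface text tells. Its arguments: {"type":"object","properties":{"moves":{"type":"array","items":{"type":"array"}},"force":{"type":"number"}},"required":["moves"]}

```bash
mkdir -p pics; ls; python3 - <<'E'
from plant import r
import cv2,numpy as np
o=r.observe();print({k:np.round(v,3).tolist() for k,v in o.items()})
for n in("top","side"):
    p=r.read_camera(n);cv2.imwrite(f"pics/{n}0.png",p["img"][:,:,::-1])
    print(n,p["mtx"].tolist(),p["R"].tolist(),p["t"].tolist())
    for q in("pin_grip","eye","square_grip","square_heel","end_rail","end_post","corner","pin_tip","bottle","fossil","rail","post","square"):
        print(q,[(np.round(d["at"],1).tolist(),round(d["score"],2)) for d in r.tip_of(p,q)][:4])
E
```

```text
pics
{'clock': 0.0, 'joint_positions': [-1.23, 0.424, 1.631, -0.0, 1.089, -0.019], 'joint_vel': [-0.001, -0.001, -0.0, -0.0, -0.0, -0.001], 'joint_efforts': [0.001, -55.739, -28.174, -0.0, 0.007, -0.0], 'tool_pos': [0.22, -0.584, 0.231], 'ee_rot': [-3.14, -0.0, 0.36], 'wrist_force': [0.253, 0.428, 0.564], 'moment': [-0.025, 0.011, 0.017], 'finger_force': 0.0, 'grip_width': 0.086}
top [[407.6433388711455, 0.0, 253.00819049653083], [0.0, 407.6433388711455, 186.82454552053844], [0.0, 0.0, 1.0]] [[0.006848135752349883, -0.9999337931577257, -0.009247288138700996], [-0.9911386168229588, -0.00556056431775651, -0.13271519267491816], [0.1326549858806292, 0.010074196030992555, -0.99111107616419]] [-0.03728096154067844, 0.5673407470474006, 1.048106241282976]
pin_grip [([243.7, 100.5], 0.6), ([210.0, 97.1], 0.49), ([176.6, 102.8], 0.46)]
eye [([153.5, 302.2], 0.95)]
square_grip [([226.3, 191.8], 0.81)]
square_heel [([205.8, 209.0], 0.56), ([211.8, 96.7], 0.49)]
end_rail [([215.4, 166.3], 0.85), ([162.9, 386.1], 0.43)]
end_post [([249.3, 220.1], 0.93)]
corner [([159.2, 287.2], 0.73), ([159.1, 388
[... 678 characters left out ...]
, ([300.9, 178.3], 0.57)]
eye [([168.9, 237.7], 0.92)]
square_grip [([240.8, 274.2], 0.92)]
square_heel [([244.4, 256.1], 0.94)]
end_rail [([276.1, 251.4], 0.62), ([242.5, 297.7], 0.51)]
end_post [([245.3, 299.8], 0.63), ([242.0, 274.7], 0.4), ([170.8, 232.8], 0.31)]
corner [([338.1, 215.2], 0.72), ([186.2, 238.9], 0.57)]
pin_tip [([345.8, 261.5], 0.8), ([321.0, 179.0], 0.74), ([336.3, 213.6], 0.5)]
bottle [([140.9, 269.8], 0.85)]
fossil [([264.5, 175.1], 0.85), ([174.8, 235.3], 0.7)]
rail [([178.2, 237.9], 0.64), ([244.2, 274.3], 0.46), ([167.5, 237.8], 0.4)]
post [([176.5, 235.5], 0.68), ([144.9, 267.7], 0.68)]
square [([259.2, 275.9], 0.79), ([174.1, 234.8], 0.35), ([316.5, 209.4], 0.29)]
```

```bash
python3 - <<'E'
import cv2,numpy as np
a=cv2.imread("pics/top0.png")[100:300,60:430];cv2.imwrite("pics/topc.png",cv2.resize(a,None,fx=2.16,fy=2.16,interpolation=2))
b=cv2.imread("pics/side0.png");cv2.imwrite("pics/sidec.png",cv2.resize(b,None,fx=1.55,fy=1.55,interpolation=2))
E
```

```text
(no output)
```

View pics/topc.png

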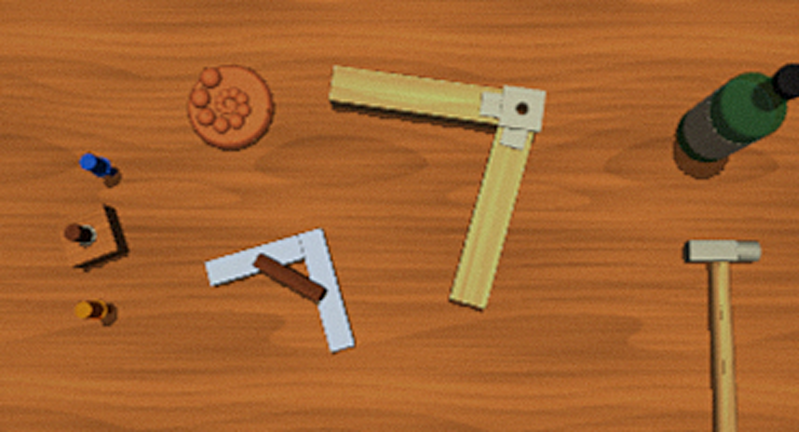

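View pics/sidec.png

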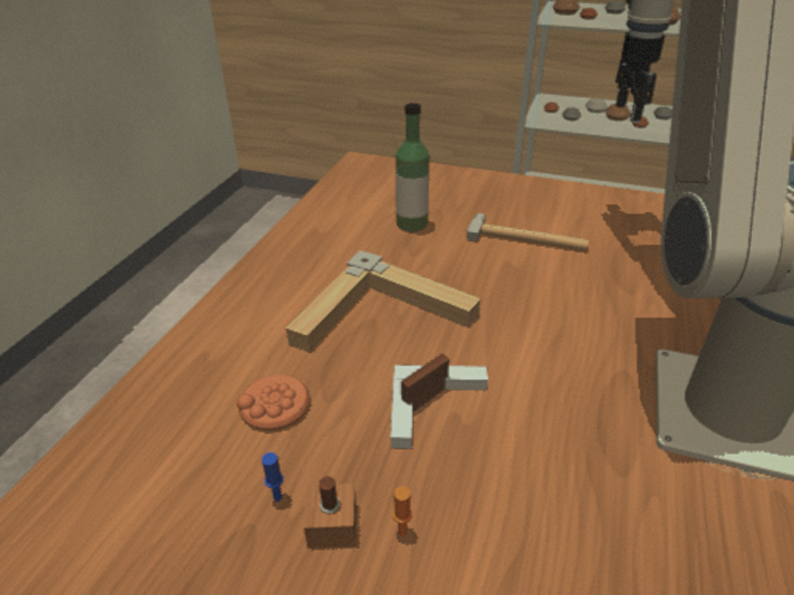

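The dark-handled pin stands in the block (top pixel col 97, row 210). The blue one (103, 177) and the orange one (100, 244) stand without a block, so they are the look-alikes. The rail is the left arm (it runs along +y) and the post is the arm pointing down the image. The crop confirms the dark one in the block.

```bash
cat > h.py <<'E'
from plant import r
import cv2,numpy as np
from scipy.spatial.transform import Rotation as Rn
def cam(p,o=None):
    "3x4 projection of a picture"
    if "R" in p: return p["mtx"]@np.c_[p["R"],p["t"]]
    T=np.eye(4);T[:3,:3]=Rn.from_euler("xyz",o["ee_rot"]).as_matrix();T[:3,3]=o["tool_pos"]
    return p["mtx"]@np.linalg.inv(T@np.array(p["T_tool_cam"]))[:3]
def tri(P1,a,P2,b):
    X=cv2.triangulatePoints(P1,P2,np.array(a[::-1],float),np.array(b[::-1],float))[:,0];return X[:3]/X[3]
def onz(P,rc,z):
    "pixel(s) [row,col] to world at height z"
    H=np.c_[P[:,0],P[:,1],P[:,2]*z+P[:,3]]
    q=np.linalg.solve(H,np.r_[np.atleast_2d(rc).T[::-1],np.ones((1,np.atleast_2d(rc).shape[0]))]);return (q[:2]/q[2]).T
def prj(P,X):
    q=P@np.r_[X,1];return (q[:2]/q[2])[::-1]
E
python3 - <<'E'
from h import *
t=r.read_camera("top");s=r.read_camera("side");A,B=cam(t),cam(s)
for n,a,b in(("pin_grip",[210,97.1],[317.6,209.2]),("eye",[153.5,302.2],[168.9,237.7]),("sqgrip",[226.3,191.8],[240.8,274.2]),("heel",[205.8,209],[244.4,256.1])):print(n,tri(A,a,B,b).round(4))
for n,a,z in(("heel",[205.8,209],0),("er",[215.4,166.3],0),("ep",[249.3,220.1],0),("eye",[153.5,302.2],.045),("sg",[226.3,191.8],.046),("pg",[210,97.1],.07),("bottle",[161,386.7],0),("fossil",[150.5,167.9],0)):print(n,onz(A,a,z).round(4))
for q in("rail","post"):
    for d in r.outline_of(t,q)[:2]:
        m=d["mask"];ys,xs=np.nonzero(m);w=onz(A,np.c_[ys,xs],.04).astype(np.float32)
        v=cv2.fitLine(w,cv2.DIST_L2,0,.01,.01).ravel();print(q,d["score"],d["bbox"],v.round(3),np.arctan2(v[1],v[0]))
E
```

```text
pin_grip [0.5059 0.3696 0.0667]
eye [ 0.6592 -0.1653  0.0377]
sqgrip [0.4587 0.1231 0.057 ]
heel [ 0.5173  0.0871 -0.0069]
heel [[0.5194 0.087 ]]
er [[0.4924 0.2034]]
ep [[0.4017 0.0544]]
eye [[ 0.6571 -0.1646]]
sg [[0.4615 0.1254]]
pg [[0.5008 0.3667]]
bottle [[ 0.6469 -0.4034]]
fossil [[0.6737 0.2053]]
post 0.8 [267.0, 158.2, 42.7, 84.7] [ 0.96  -0.279  0.533 -0.125] -0.28304884
```

Call:
servo_tool([
  [1,[3.4,-2.1,-0.7],0.035],
  [1,[3.4,-2.1,-0.7],0.035],
  [1,[3.4,-2.1,-0.7],0.035],
  [1,[3.4,-2.1,-0.7],0.035],
  [1,[3.4,-2.1,-0.7],0.035],
  [1,[3.4,-2.1,-0.7],0.035],
  [1,[3.4,-2.1,-0.7],0.035],
  [1,[3.4,-2.1,-0.7],0.035],
  [1,[3.4,-2.1,-0.7],0.035],
  [1,[3.4,-2.1,-0.7],0.035],
])

```text
clock: 2.43
tool_pos: [0.5107, -0.3106, 0.3019]
ee_rot: [3.141, -0.0, 0.008]
wrist_force: [-0.4, -1.0, 0.5]
grip_width: 0.0852
finger_force: 0.0
```

```bash
python3 - <<'E'
from h import *
o=r.observe();p=r.read_camera("wrist");P=cam(p,o);print(np.round(p["T_tool_cam"],3).tolist(),p["mtx"][0][0])
for X in([.659,-.165,.045],[.46,.125,.05],[.5,.37,.07]):print(prj(P,np.array(X)))
E
```

```text
[[0.001, -0.953, -0.302, 0.077], [1.0, 0.001, 0.001, -0.001], [-0.001, -0.302, 0.953, -0.143], [0.0, 0.0, 0.0, 1.0]] 296.82181985743296
[ 31.75298807 139.11990981]
[187.65204461 -54.71589439]
[ 160.95107114 -271.19588376]
```

Call:
servo_tool([
  [1,[0.7,-3.6,0],0],
  [1,[0.7,-3.6,0],0],
  [1,[0.7,-3.6,0],0],
  [1,[0.7,-3.6,0],0],
  [1,[0.7,-3.6,0],0],
  [1,[0.7,-3.6,0],0],
  [1,[0.7,-3.6,0],0],
  [1,[0,0,0],0],
  [1,[0,0,0],0],
])

```text
clock: 3.23
tool_pos: [0.5562, -0.058, 0.3014]
ee_rot: [3.142, -0.0, 0.013]
wrist_force: [1.2, -0.4, 0.1]
grip_width: 0.0853
finger_force: 0.0
```

```bash
python3 - <<'E'
from h import *
o=r.observe();p=r.read_camera("wrist");P=cam(p,o);np.save("P1.npy",P);print(o["tool_pos"],o["ee_rot"])
cv2.imwrite("pics/w1.png",p["img"][:,:,::-1])
for q,z in(("eye",.045),("corner",0)):
    for d in r.tip_of(p,q)[:2]:print(q,d,onz(P,d["at"],z))
for q,z in(("rail",.04),("post",.039)):
    for d in r.outline_of(p,q)[:2]:
        m=d["mask"];np.save(q+".npy",m);ys,xs=np.nonzero(m);w=onz(P,np.c_[ys,xs],z).astype(np.float32)
        v=cv2.fitLine(w,cv2.DIST_HUBER,0,.01,.01).ravel();print(q,d["score"],d["bbox"],v.round(3),np.arctan2(v[1],v[0]))
E
```

```text
[ 0.55619407 -0.05804604  0.30135663] [ 3.14151952e+00 -8.27845483e-05  1.34248051e-02]
eye {'at': [65.9, 339.6], 'score': 0.9} [[ 0.66894858 -0.15801257]]
corner {'at': [86.6, 315.4], 'score': 0.83} [[ 0.64524663 -0.13781621]]
rail 0.74 [151.9, 13.5, 175.8, 71.6] [ 0.138  0.99   0.685 -0.03 ] 1.4327775
rail 0.62 [150.2, 16.3, 216.9, 224.9] [ 0.567  0.824  0.625 -0.1  ] 0.9685414
post 0.59 [267.6, 84.8, 81.3, 157.9] [ 0.962 -0.275  0.545 -0.125] -0.27831066
```

View pics/w1.png

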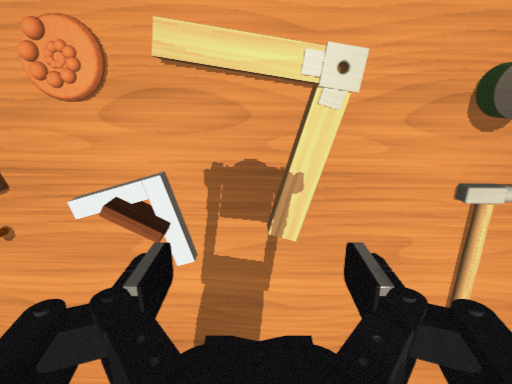

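The wrist view shows the rail's top edges running from (153,17) and (152,55) to the plate. The post leans down-left to (283,240), the hole sits at about (343,67), and the square's heel is at about (165,174).

```bash
python3 - <<'E'
from h import *
P=np.load("P1.npy");im=cv2.imread("pics/w1.png");g=cv2.cvtColor(im,6)
y,x=np.nonzero((g[55:80,331:356]<95));c=[y.mean()+55,x.mean()+331];print("hole",c,len(y),onz(P,c,.045))
# rail top edges: column-wise gradient
hsv=cv2.cvtColor(im,40);rail=((hsv[...,0]>18)&(hsv[...,0]<35)&(im[...,1]>140)).astype(np.uint8)
top=[];bot=[]
for u in range(165,296,3):
    ys=np.nonzero(rail[:95,u])[0];top.append([ys.min()-.5,u]);bot.append([ys.max()+.5,u])
for n,e in(("outer",top),("inner",bot)):
    w=onz(P,np.array(e),.04).astype(np.float32);v=cv2.fitLine(w,cv2.DIST_HUBER,0,.001,.001).ravel();d=v[:2]*np.sign(v[1])
    print(n,v.round(4),"yaw",np.arctan2(-d[0],d[1]),"std",np.std((w-v[2:])@[-d[1],d[0]]))
    h=onz(P,c,.045)[0];print(" dist hole->edge",(h-v[2:])@np.array([d[1],-d[0]]))
pl=np.array([[41,328],[48,369],[92,361],[86,320]]);w=onz(P,pl,.045);print("plate",w.round(4).tolist(),w.mean(0),[np.arctan2(*(b-a)) for a,b in((w[1],w[0]),(w[2],w[3]))])
E
```

```text
hole [np.float64(66.79775280898876), np.float64(343.3258426966292)] 89 [[ 0.6679777  -0.16277077]]
outer [ 0.1364  0.9907  0.708  -0.0309] yaw -0.1368012 std 0.00032143822
 dist hole->edge -0.021622921029488314
inner [ 0.1401  0.9901  0.664  -0.0281] yaw -0.14058158 std 0.0003627406
 dist hole->edge 0.022830547250965783
plate [[0.6969, -0.1411], [0.6898, -0.1921], [0.6384, -0.1884], [0.6449, -0.1354]] [ 0.66750077 -0.16426402] [np.float64(0.1370900625586), np.float64(0.12163072613508903)]
```

Call:
servo_tool([
  [1,[-0.45,-4,0.5],0],
  [1,[-0.45,-4,0.5],0],
  [1,[-0.45,-4,0.5],0],
  [1,[-0.45,-4,0.5],0],
  [1,[-0.45,-4,0.5],0],
  [1,[-0.45,-4,0.5],0],
  [1,[-0.45,-4,0.5],0],
  [1,[-0.45,-4,0.5],0],
  [1,[-0.45,-4,0.5],0],
  [1,[-0.45,-4,0.5],0],
])

```text
clock: 4.32
tool_pos: [0.5073, 0.3406, 0.2512]
ee_rot: [3.142, -0.0, 0.008]
wrist_force: [0.5, 0.7, 0.9]
grip_width: 0.0852
finger_force: 0.0
```

Call:
servo_tool([
  [1,[-0.4,-2.6,1],0],
  [1,[0,0,1],-0.12],
  [1,[0,0,1],-0.12],
  [1,[0,0,1],-0.12],
  [1,[0,0,1],-0.12],
  [1,[0,0,0],-0.12],
  [1,[0,0,0],-0.04],
  [1,[0,0,0],0],
])

```text
clock: 4.98
tool_pos: [0.5035, 0.3646, 0.201]
ee_rot: [3.142, 0.001, 0.649]
wrist_force: [-0.7, 0.1, 0.4]
grip_width: 0.0851
finger_force: 0.0
```

```bash
python3 - <<'E'
from h import *
o=r.observe();p=r.read_camera("wrist");P=cam(p,o);np.save("P2.npy",P);print(o["tool_pos"],o["ee_rot"])
im=p["img"][:,:,::-1]
for d in r.tip_of(p,"pin_grip")[:3]:print(d,onz(P,d["at"],.07))
for X in([.503,.368,.07],[.503,.368,.087],[.503,.368,.048]):print(prj(P,np.array(X)))
cv2.imwrite("pics/w2.png",im)
E
```

```text
[0.50351196 0.36456785 0.200957  ] [3.14152842e+00 5.75174640e-04 6.49402016e-01]
{'at': [106.4, 324.1], 'score': 0.93} [[0.5926093  0.35858842]]
{'at': [172.3, 254.5], 'score': 0.88} [[0.50676973 0.37141994]]
{'at': [247.9, 215.8], 'score': 0.83} [[0.41816392 0.35464839]]
[177.43454015 254.97675205]
[182.48247316 254.8059805 ]
[171.69766674 255.17083046]
```

View pics/w2.png

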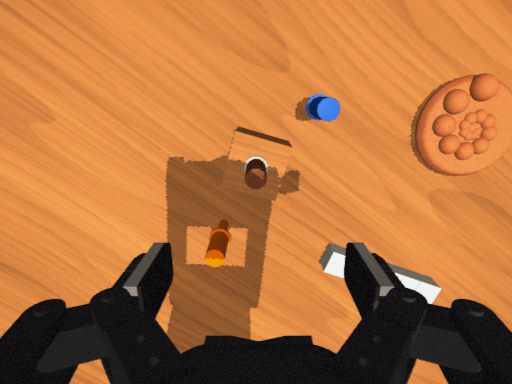

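The dark-handled pin in its block is at (256,172). The blue one at (322,107) and the orange one at (217,245) stand free of the block, so I grasp the dark one.

```bash
python3 - <<'E'
from h import *
from scipy.optimize import least_squares
P=np.load("P2.npy");im=cv2.imread("pics/w2.png").astype(int)
c=im[145:200,235:278];print('\n'.join(' '.join(f"{v:3d}" for v in row) for row in c[::2,::2,2]))
E
```

```text
238 235 229 228 224 222 222 222 223 227 229 233 234 233 230 229 229 228 231 231 232 231
238 239 238 238 234 231 228 225 221 223 223 222 232 238 238 234 233 231 230 230 230 231
233 234 237 238 237 239 238 236 235 228 225 223 223 225 229 235 238 239 237 235 234 232
235 234 234 232 233 236 237 237 237 238 236 233 231 226 224 223 223 228 233 238 239 238
238 238 237 236 233 234 233 231 234 236 236 237 238 238 234 233 227 225 224 225 226 230
241 240 240 237 237 237 235 234 231 217 209 224 225 233 237 236 237 236 232 229 224 224
239 240 242 242 241 238 236 218 208 234 236 236 237 181 222 232 233 235 235 237 236 234
229 228 227 238 241 241 215 236 224 111  69  89 133 229 229 201 232 231 229 231 234 235
146 145 142 182 227 225 233 147  55  53  51  54  55  67 209 233 231 234 233 230 230 228
147 148 145 147 146 147 146  49  52  53  52  58  55  50  95 228 211 237 236 237 235 233
150 147 150 145 145 141  58  52  58  60  57  58  52  53  53 182 235 235 241 238 237 236
154 154 156 146 147 137  50  51  56  55  53  56  55  55  50 124 145 162 200 161 202 242
147 152 154 151 150 124  49  60 110 167 175 
[... 663 characters left out ...]
 152 156 159 154 155 117  90  94  93  94  92  94  95 100 146 144 145 150 148 152 149
145 144 146 151 153 154 154 135  99  94  94  93  96 111 146 150 145 143 145 141 145 148
152 151 152 150 146 142 147 147 147 127 126 130 130 153 154 152 151 147 147 149 148 145
136 138 145 148 151 151 148 144 144 146 147 153 153 155 158 155 151 152 152 154 152 149
139 133 134 135 132 139 148 148 150 150 149 148 144 147 150 151 153 154 152 151 152 173
145 139 133 137 134 136 136 135 137 141 146 146 145 148 147 147 147 148 149 152 153 194
147 144 143 137 137 138 135 135 139 133 134 135 137 144 145 149 148 146 145 148 150 216
147 148 145 144 140 137 138 138 135 133 136 136 135 136 136 131 139 147 149 150 175 229
```

Call:
servo_tool([
  [1,[0.6,-0.3,3],0],
  [1,[0,0,3.5],0],
  [1,[0,0,3.5],0],
  [1,[0,0,3],0],
  [1,[0,0,2],0],
  [1,[0,0,0],0],
  [-0.6,[0,0,0],0],
  [-0.6,[0,0,0],0],
  [-0.6,[0,0,0],0],
  [-0.6,[0,0,0],0],
], force=60)

```text
clock: 5.92
tool_pos: [0.5069, 0.3724, 0.0533]
ee_rot: [3.141, -0.003, 0.649]
wrist_force: [0.1, -0.2, 0.3]
grip_width: 0.039
finger_force: 0.0
```

Call:
servo_tool([
  [-1,[0,0,0],0],
  [-1,[0,0,0],0],
  [-1,[0,0,0],0],
])

```text
clock: 6.17
tool_pos: [0.5065, 0.3721, 0.0528]
ee_rot: [3.141, -0.002, 0.65]
wrist_force: [-1.1, -1.4, 6.1]
grip_width: 0.0188
finger_force: 58.3
```

Call:
servo_tool([
  [-1,[0,0,-1.5],0],
  [-1,[0,0,-2.5],0],
  [-1,[0,0,-3],0],
  [-1,[0,0,-2.5],0],
  [-1,[-1,2.6,0],0],
  [-1,[-1.35,3.7,0],0],
  [-1,[-1.35,3.7,0],0],
  [-1,[-1.35,3.7,0],0],
  [-1,[-1.35,3.7,0],0],
  [-1,[-1.35,3.7,0],0],
])

```text
clock: 7.0
tool_pos: [0.572, 0.1551, 0.1469]
ee_rot: [3.141, -0.001, 0.65]
wrist_force: [1.5, -0.5, -1.9]
grip_width: 0.0183
finger_force: 59.3
```

Call:
servo_tool([
  [-1,[-1.35,3.7,0],0],
  [-1,[-1.35,3.7,0],0],
  [-1,[-1.35,3.7,0],0],
  [-1,[-1.35,3.7,0],0],
  [-1,[-1.35,3.7,0],0],
  [-1,[-1.35,3.7,0],0],
  [-1,[-1.35,3.7,0],0],
  [-1,[-1.35,3.7,0],0],
  [-1,[-1,2.6,0],0],
  [-1,[0,0,0],0],
])

```text
clock: 7.83
tool_pos: [0.674, -0.1766, 0.1469]
ee_rot: [3.138, -0.001, 0.645]
wrist_force: [-0.9, 0.4, -2.3]
grip_width: 0.0183
finger_force: 59.3
```

```bash
python3 - <<'E'
from h import *
o=r.observe();p=r.read_camera("wrist");P=cam(p,o);print(o["tool_pos"],o["ee_rot"],o["finger_force"],o["joint_positions"].round(2) if hasattr(o["joint_positions"],'round') else o["joint_positions"])
np.save("P3.npy",P)
for q in("eye","pin_tip","pin_grip"):
    for d in r.tip_of(p,q)[:2]:print(q,d,onz(P,d["at"],.045))
g=o["tool_pos"];print("eye pred",prj(P,np.array([.6675,-.163,.045])),"tip pred",prj(P,np.array([g[0],g[1],g[2]-.047])))
im=p["img"][:,:,::-1];cv2.imwrite("pics/w3.png",im)
E
```

```text
[ 0.67399179 -0.17664777  0.14692992] [ 3.13825145e+00 -9.62836678e-04  6.45455563e-01] 59.298495054244995 [-0.27  0.62  1.51 -0.    1.01  0.65]
eye {'at': [185.0, 239.0], 'score': 0.7} [[ 0.6667298  -0.16180591]]
pin_tip {'at': [213.2, 259.9], 'score': 0.75} [[ 0.65668227 -0.19204275]]
pin_grip {'at': [267.7, 254.7], 'score': 0.89} [[ 0.60946568 -0.2216575 ]]
pin_grip {'at': [213.8, 258.8], 'score': 0.7} [[ 0.65563512 -0.19160787]]
eye pred [185.11427566 240.64533543] tip pred [212.50967736 258.06778672]
```

View pics/w3.png

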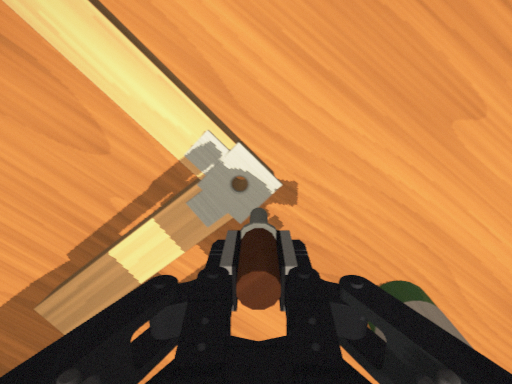

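The hole shows at (184,240) and the shaft tip at (213,259); both agree with prediction. I'll move over the hole and lower to just above it.

Call:
servo_tool([
  [-1,[0.3,-0.9,0],0],
  [-1,[0,-0.8,1],0],
  [-1,[0,0,2],0],
  [-1,[0,0,1.2],0],
  [-1,[0,0,0],0],
  [-1,[0,0,0],0],
])

```text
clock: 8.53
tool_pos: [0.6638, -0.1545, 0.1032]
ee_rot: [-3.14, 0.002, 0.651]
wrist_force: [0.0, -0.3, -1.3]
grip_width: 0.0187
finger_force: 59.3
```

```bash
python3 - <<'E'
from h import *
o=r.observe();p=r.read_camera("wrist");P=cam(p,o);print(o["tool_pos"],o["ee_rot"],o["wrist_force"])
np.save("P4.npy",P)
g=o["tool_pos"];print("eye pred",prj(P,np.array([.667,-.1622,.045])),"tip pred",prj(P,np.array([g[0],g[1],g[2]-.048])))
for q in("eye","pin_tip"):
    for d in r.tip_of(p,q)[:2]:print(q,d,onz(P,d["at"],.045))
im=p["img"][:,:,::-1];cv2.imwrite("pics/w4.png",cv2.resize(im[150:290,180:340],None,fx=4,fy=4,interpolation=2))
E
```

```text
[ 0.66383526 -0.15453444  0.10317652] [-3.13961732e+00  1.54341620e-03  6.50808979e-01] [ 7.53131828e-04 -2.72613376e-01 -1.27565746e+00]
eye pred [209.22555214 269.44495597] tip pred [211.79984034 258.43032057]
eye {'at': [205.7, 267.9], 'score': 0.86} [[ 0.66848137 -0.15962041]]
pin_tip {'at': [214.0, 258.8], 'score': 0.57} [[ 0.65931968 -0.1583244 ]]
```

View pics/w4.png

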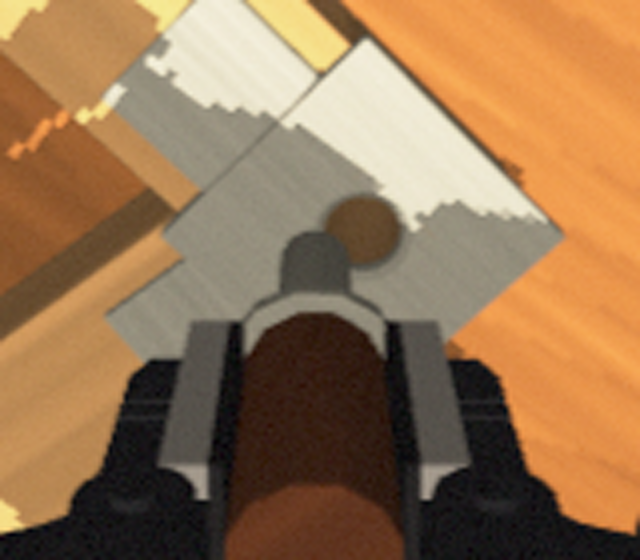

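Call:
servo_tool([
  [-1,[0,0.8,0],0],
  [-1,[0,0,0],0],
  [-1,[0,0,0],0],
  [-1,[0,0,0],0],
  [-1,[0,0,0],0],
])

```text
clock: 9.1
tool_pos: [0.6695, -0.1621, 0.1044]
ee_rot: [3.142, -0.0, 0.65]
wrist_force: [0.2, 0.5, -1.0]
grip_width: 0.0184
finger_force: 59.3
```

```bash
python3 - <<'E'
from h import *
o=r.observe();p=r.read_camera("wrist");P=cam(p,o);print(o["tool_pos"],o["ee_rot"],np.abs(o["joint_vel"]).max())
g=o["tool_pos"];print("axis@.045 pred",prj(P,np.array([g[0],g[1],.045])),"tip pred",prj(P,np.array([g[0],g[1],g[2]-.048])))
for q in("eye","pin_tip"):
    for d in r.tip_of(p,q)[:1]:print(q,d,onz(P,d["at"],.045))
im=p["img"][:,:,::-1];cv2.imwrite("pics/w5.png",cv2.resize(im[170:240,210:310],None,fx=7,fy=7,interpolation=2))
E
```

```text
[ 0.66953517 -0.16213053  0.10441754] [ 3.14157571e+00 -6.79872185e-05  6.49529817e-01] 0.0031421134962387534
axis@.045 pred [205.98547067 258.26799112] tip pred [211.90461965 258.29191612]
eye {'at': [208.4, 255.3], 'score': 0.59} [[ 0.66671883 -0.16154734]]
pin_tip {'at': [213.4, 259.4], 'score': 0.74} [[ 0.6654015  -0.16632567]]
```

View pics/w5.png

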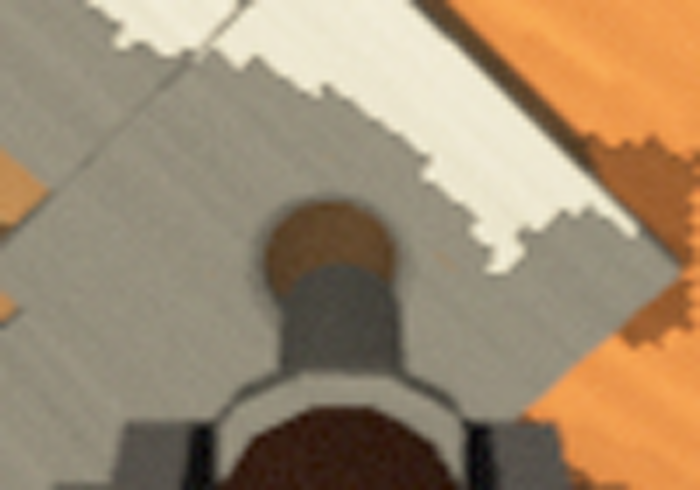

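The hole centre is at (257.1,208) and the shaft at col 259, so a shift of about 1.2 mm is needed before lowering.

Call:
servo_tool([
  [-1,[-0.05,-0.12,0],0],
  [-1,[0,0,0.4],0],
  [-1,[0,0,0.5],0],
  [-1,[0,0,0.5],0],
  [-1,[0,0,0.5],0],
  [-1,[0,0,0],0],
  [-1,[0,0,0],0],
])

```text
clock: 9.83
tool_pos: [0.668, -0.1612, 0.0845]
ee_rot: [-3.141, 0.001, 0.65]
wrist_force: [0.1, -0.5, 0.1]
grip_width: 0.0187
finger_force: 59.3
```

Call:
servo_tool([
  [-1,[0,0,0.8],0],
  [-1,[0,0,0.8],0],
  [-1,[0,0,0.8],0],
  [-1,[0,0,0.6],0],
  [-1,[0,0,0.3],0],
  [-1,[0,0,0.2],0],
  [-1,[0,0,0],0],
])

```text
clock: 10.42
tool_pos: [0.668, -0.1612, 0.0527]
ee_rot: [-3.14, 0.001, 0.65]
wrist_force: [-9.7, 2.9, 23.1]
grip_width: 0.0184
finger_force: 62.1
```

Call:
servo_tool([
  [0.2,[0,0,0],0],
  [0.2,[0,0,0],0],
  [0.2,[0,0,0],0],
  [0.2,[0,0,-1.5],0],
  [0.2,[0,0,-3],0],
  [0.2,[0,0,-3.5],0],
  [0.5,[0,0,-3.5],0],
  [0.5,[-1,-3.5,0],0],
  [0.5,[-1,-3.7,0],0],
  [0.5,[-1,-3.7,0],0],
])

```text
clock: 11.25
tool_pos: [0.5782, -0.0924, 0.1668]
ee_rot: [3.14, -0.002, 0.649]
wrist_force: [-1.1, 0.5, -0.3]
grip_width: 0.064
finger_force: 0.0
```

Call:
servo_tool([
  [0.5,[-1.4,-3.7,0],0],
  [0.5,[-1.4,-3.7,0],-0.1],
  [0.5,[-1.4,-3.7,0],-0.1],
  [0.5,[-1.4,-3.7,0],-0.1],
  [0.5,[0,0,0],-0.1],
  [0.5,[0,0,0],0],
  [0.5,[0,0,0],0],
  [0.5,[0,0,0],0],
])

```text
clock: 11.92
tool_pos: [0.4409, -0.0196, 0.1661]
ee_rot: [3.139, -0.001, 1.047]
wrist_force: [0.8, -0.1, -0.1]
grip_width: 0.0642
finger_force: 0.0
```

```bash
python3 - <<'E'
from h import *
t=r.read_camera("top");A=cam(t)
for d in r.tip_of(t,"pin_grip")[:4]:print("top pin",d,onz(A,d["at"],.07))
o=r.observe();p=r.read_camera("wrist");P=cam(p,o);print(o["tool_pos"],o["ee_rot"]);np.save("P6.npy",P)
for q,z in(("square_grip",.046),("square_heel",0),("end_rail",0),("end_post",0),("square",0)):
    for d in r.tip_of(p,q)[:1]:print(q,d,onz(P,d["at"],z))
im=p["img"][:,:,::-1];cv2.imwrite("pics/w6.png",im)
E
```

```text
top pin {'at': [176.2, 99.9], 'score': 0.67} [[0.58888309 0.3644524 ]]
top pin {'at': [150.0, 303.6], 'score': 0.53} [[ 0.66101292 -0.16555621]]
top pin {'at': [245.8, 100.7], 'score': 0.49} [[0.40974923 0.35221895]]
[ 0.44044658 -0.01968506  0.16561883] [ 3.14044530e+00 -5.23809508e-04  1.04742696e+00]
square_grip {'at': [27.9, 189.4], 'score': 0.83} [[0.45723866 0.11819203]]
square_heel {'at': [32.9, 273.3], 'score': 0.74} [[0.51912682 0.08789798]]
square {'at': [34.1, 195.4], 'score': 0.68} [[0.45539067 0.12337334]]
```

View pics/w6.png

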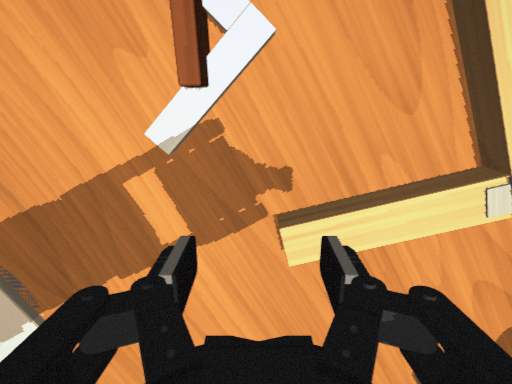

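The pin stands at the eye. The square's heel is at (273,31) and its bar is at the top left, about (190,40).

Call:
servo_tool([
  [0.5,[3,-1.3,0],0],
  [0.5,[3.2,-1.4,0],0],
  [0.5,[3.2,-1.4,0],0],
  [0.5,[3.2,-1.3,0],0],
  [0.5,[0,0,0],0],
  [0.5,[0,0,0],0],
  [0.5,[0,0,0],0],
])

```text
clock: 12.9
tool_pos: [0.4545, 0.1167, 0.1651]
ee_rot: [-3.141, 0.001, 1.051]
wrist_force: [-0.3, -0.7, 0.9]
grip_width: 0.0642
finger_force: 0.0
```

```bash
python3 - <<'E'
from h import *
o=r.observe();p=r.read_camera("wrist");P=cam(p,o);print(o["tool_pos"],o["ee_rot"]);np.save("P7.npy",P)
for q,z in(("square_grip",.046),("square_heel",0),("end_rail",0),("end_post",0)):
    for d in r.tip_of(p,q)[:1]:print(q,d,onz(P,d["at"],z))
im=p["img"][:,:,::-1];cv2.imwrite("pics/w7.png",im)
E
```

```text
[0.45453545 0.11671396 0.16507101] [-3.14111384e+00  7.35591823e-04  1.05061763e+00]
square_grip {'at': [177.6, 260.1], 'score': 0.97} [[0.45855151 0.11998242]]
end_rail {'at': [85.4, 238.0], 'score': 0.89} [[0.48002444 0.20099268]]
end_post {'at': [234.4, 246.6], 'score': 0.68} [[0.4056748  0.05762583]]
```

View pics/w7.png

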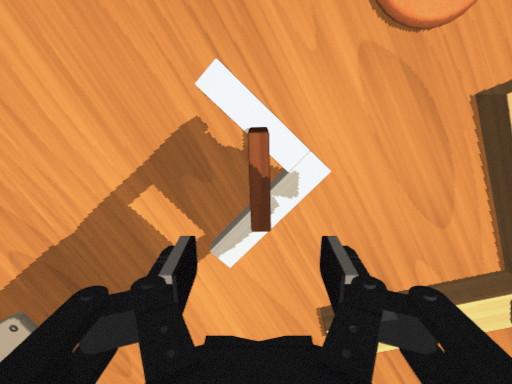

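```bash
python3 - <<'E'
from h import *
P=np.load("P7.npy");w=onz(P,np.array([[171,330.5],[59,217.5],[267.5,230]]),.025);a=w[1]-w[0];b=w[2]-w[0];print(w,np.hypot(*a),np.hypot(*b),"yaw",np.arctan2(-a[0],a[1]),np.arctan2(-b[1],-b[0]))
v=onz(P,np.array([[130,258.5],[231,261]]),.064);d=v[0]-v[1];print(v.mean(0),np.hypot(*d),np.arctan2(d[1],d[0])-np.pi/4)
y=.28;c,s=np.cos(y),np.sin(y);print(w[0]-np.array([[c,-s],[s,c]])@[.05,-.05])
E
```

```text
[[0.51917326 0.08634887]
 [0.47671212 0.2274055 ]
 [0.37678006 0.04245195]] 0.14730892241655946 0.14900591782751038 yaw 0.29239410058072135 0.29903540540815543
[0.45824735 0.12018694] 0.09024566490323317 0.29195085704291746
[0.45730271 0.12058386]
```

Call:
servo_tool([
  [0.2,[0.5,0.13,2],-0.026],
  [0.2,[0,0,3.5],0],
  [0.2,[0,0,3.5],0],
  [0.2,[0,0,3],0],
  [0.2,[0,0,1.7],0],
  [0.2,[0,0,0],0],
  [-1,[0,0,0],0],
  [-1,[0,0,0],0],
  [-1,[0,0,0],0],
  [-1,[0,0,0],0],
], force=110)

```text
clock: 13.98
tool_pos: [0.4595, 0.1206, 0.0299]
ee_rot: [3.14, -0.002, 1.076]
wrist_force: [-0.6, -2.4, 5.4]
grip_width: 0.0166
finger_force: 108.3
```

Call:
servo_tool([
  [-1,[0,0,0],0],
  [-1,[0,0,0],0],
  [-1,[0,0,0],0],
])

```text
clock: 14.23
tool_pos: [0.4595, 0.1206, 0.0299]
ee_rot: [3.14, -0.002, 1.076]
wrist_force: [-0.1, -3.1, 7.0]
grip_width: 0.0167
finger_force: 108.7
```

Call:
servo_tool([
  [-1,[0,0,-0.7],0],
  [-1,[0,0,0],0.1],
  [-1,[0,0,0],0.12],
  [-1,[0,0,0],0.11],
  [-1,[0,0,0],0.1],
  [-1,[0.2,2.5,0],0],
  [-1,[0.3,3.4,0],0],
  [-1,[0.3,3.4,0],0],
  [-1,[0.3,3.4,0],0],
  [-1,[0,0,0],0],
])

```text
clock: 15.07
tool_pos: [0.5497, 0.0223, 0.037]
ee_rot: [3.136, -0.006, 0.643]
wrist_force: [1.9, -0.7, -3.0]
grip_width: 0.0168
finger_force: 109.0
```

Call:
servo_tool([
  [-1,[0.3,3.2,0],0],
  [-1,[0.2,2.5,0],0],
  [-1,[0.2,1.8,0],0],
  [-1,[0,0,0],0],
  [-1,[0,0,0],0],
  [-1,[0,0,0],0],
  [-1,[0,0,0],0],
])

```text
clock: 15.65
tool_pos: [0.5933, -0.0291, 0.0353]
ee_rot: [-3.141, 0.001, 0.646]
wrist_force: [0.1, 0.3, -4.7]
grip_width: 0.0168
finger_force: 109.6
```

```bash
python3 - <<'E'
from h import *
o=r.observe();p=r.read_camera("wrist");print({k:np.round(o[k],4) for k in("tool_pos","ee_rot","wrist_force","moment","grip_width","clock")})
P=cam(p,o);np.save("P8.npy",P);cv2.imwrite("pics/w8.png",p["img"][:,:,::-1])
E
```

```text
{'tool_pos': array([ 0.5933, -0.0291,  0.0353]), 'ee_rot': array([-3.1406e+00,  1.0000e-03,  6.4640e-01]), 'wrist_force': array([ 0.0849,  0.3463, -4.6643]), 'moment': array([ 0.0101,  0.0128, -0.0463]), 'grip_width': np.float64(0.0168), 'clock': np.float64(15.65)}
```

View pics/w8.png

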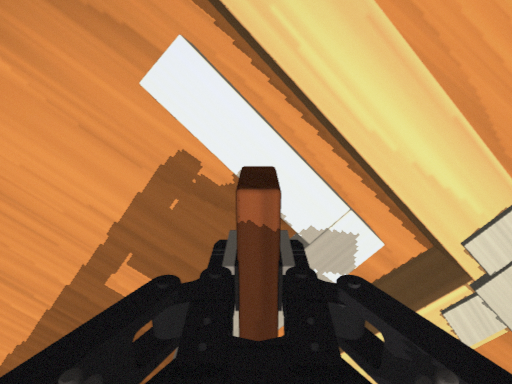

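The square's outer edge, (181,36) to (382,246), runs parallel to the rail edge with a gap of about 20 mm. I'll lower and slide it in.

Call:
servo_tool([
  [-1,[0,0,0.4],0],
  [-1,[-0.1,1.3,0],0],
  [-1,[-0.1,1.3,0],0],
  [-1,[-0.7,0.7,0],0],
  [-1,[-0.7,0.7,0],0],
  [-1,[-0.4,0.4,0],0],
  [-1,[0,0,0],0],
  [-1,[0,0,0],0],
  [-1,[0,0,0],0],
])

```text
clock: 16.45
tool_pos: [0.6048, -0.0775, 0.0313]
ee_rot: [-3.142, 0.0, 0.645]
wrist_force: [0.5, 1.0, -4.8]
grip_width: 0.0168
finger_force: 111.0
```

Call:
servo_tool([
  [-1,[-0.1,0.3,0],0],
  [-1,[0,0,0],0],
  [-1,[0,0,0],0],
  [-1,[0,0,0],0],
])

```text
clock: 16.78
tool_pos: [0.6046, -0.0784, 0.031]
ee_rot: [-3.138, 0.001, 0.646]
wrist_force: [-1.5, 10.6, -3.4]
grip_width: 0.0167
finger_force: 111.2
```

Call:
servo_tool([
  [-1,[0.15,0.15,0],0],
  [-1,[0.1,0.1,0],0],
  [-1,[0,0,0],0],
  [-1,[0,0,0],0],
])

```text
clock: 17.12
tool_pos: [0.6072, -0.0788, 0.0306]
ee_rot: [-3.137, 0.003, 0.647]
wrist_force: [-2.9, 9.3, -3.3]
grip_width: 0.0165
finger_force: 111.2
```

Call:
servo_tool([
  [-1,[0.15,0.15,0],0],
  [-1,[0.15,0.15,0],0],
  [-1,[0,0,0],0],
  [-1,[0,0,0],0],
])

```text
clock: 17.45
tool_pos: [0.6078, -0.0792, 0.0303]
ee_rot: [-3.132, 0.008, 0.648]
wrist_force: [-14.2, 9.3, 5.4]
grip_width: 0.0166
finger_force: 112.4
```

```bash
python3 - <<'E'
from h import *
o=r.observe();p=r.read_camera("wrist");print({k:np.round(o[k],4) for k in("tool_pos","ee_rot","wrist_force","moment","finger_force")})
cv2.imwrite("pics/w9.png",cv2.resize(p["img"][:,:,::-1],None,fx=1.5,fy=1.5,interpolation=2))
E
```

```text
{'tool_pos': array([ 0.6078, -0.0792,  0.0303]), 'ee_rot': array([-3.1321,  0.0083,  0.648 ]), 'wrist_force': array([-14.207 ,   9.2627,   5.383 ]), 'moment': array([1.9703, 2.1294, 0.8649]), 'finger_force': np.float64(112.421)}
```

View pics/w9.png

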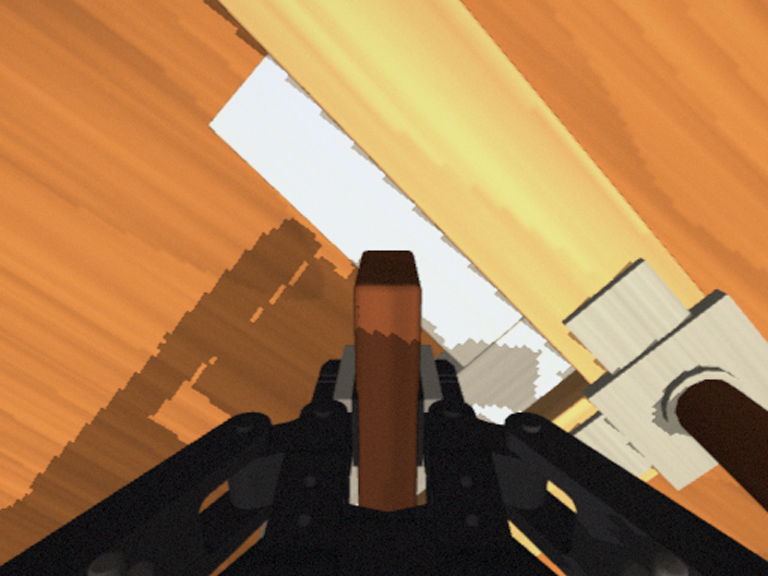

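Call:
servo_tool([
  [-1,[-0.15,0.15,0],0],
  [-1,[0,0,0],0],
  [-1,[0,0,0],0],
  [-1,[0,0,0],0],
  [-1,[0,0,0],0],
])

```text
clock: 17.92
tool_pos: [0.6076, -0.0794, 0.0303]
ee_rot: [-3.13, 0.007, 0.646]
wrist_force: [-14.1, 21.0, 6.1]
grip_width: 0.0165
finger_force: 112.5
```

```bash
python3 - <<'E'
from h import *
o=r.observe();print({k:np.round(o[k],4) for k in("tool_pos","ee_rot","wrist_force","moment","finger_force")})
for n in("top","side"):
    p=r.read_camera(n);P=cam(p)
    for q in("post","rail"):
        for d in r.outline_of(p,q)[:2]:
            m=d["mask"];ys,xs=np.nonzero(m);w=onz(P,np.c_[ys,xs],.039).astype(np.float32);v=cv2.fitLine(w,cv2.DIST_HUBER,0,.001,.001).ravel();print(n,q,round(d["score"],2),d["bbox"],v.round(3),np.arctan2(v[1],v[0]))
    im=p["img"][:,:,::-1]
    cv2.imwrite(f"pics/{n}9.png",cv2.resize(im[120:290,170:390] if n=="top" else im[130:280,150:350],None,fx=3.5,fy=3.5,interpolation=2))
E
```

```text
{'tool_pos': array([ 0.6076, -0.0794,  0.0303]), 'ee_rot': array([-3.1302,  0.0066,  0.6455]), 'wrist_force': array([-14.1053,  20.974 ,   6.0946]), 'moment': array([ 3.1242,  1.9396, -0.0156]), 'finger_force': np.float64(112.4727)}
top rail 0.88 [210.6, 128.9, 36.5, 28.8] [0.076 0.997 0.692 0.035] 1.4946533
side post 0.7 [250.6, 168.5, 63.6, 34.6] [ 0.929 -0.37   0.491 -0.12 ] -0.379096
side rail 0.88 [186.4, 170.9, 51.6, 54.5] [0.047 0.999 0.681 0.001] 1.5238024
side rail 0.69 [254.1, 168.4, 59.1, 36.1] [ 0.931 -0.364  0.489 -0.12 ] -0.37295827
```

View pics/top9.png

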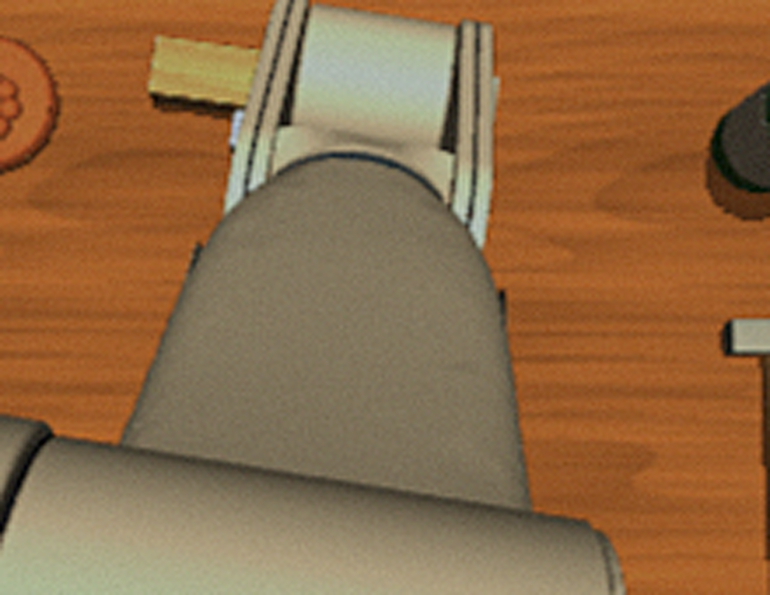

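The post is hard against its stop: 21 N for 0.2 mm of motion. The rail push is over 10 N, the yaw matches the rail's within a few mrad, and the arm is at rest.

```bash
python3 -c "
from plant import r
print(r.hand_in())"
```

```text
the job is handed in; nothing more can be done
None
```

The job is handed in, though no verdict came back. By position and force the pin is fully home and released, and the square is held pressed into the frame's corner with about 17 N towards the rail and 18 N towards the post. I could not see the post's final angle because the arm blocked the view, so its squareness rests on the firm stop I felt. I also viewed 12 pictures, two over the limit of 10.

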